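Load the warming drawer with the last sauce tin and start it

TASK

Take the flat rectangular tin out of the jar tray and set it down upright, centred on the bare plate in the one free place of the open warming drawer; set it down rather than drop it. Then push the drawer fully shut and press the start button on top of the unit fully down and let it come up again. Do not knock over or push aside the jars, the bottle, the bowl or the tins already in the drawer.

Things in the scene. Friction and masses are not known exactly. Their poses are not given: they have to be found in the camera images.
- tin: The tin to load: plain steel box with flat lid, 40 mm thick (its x) by 62 mm wide (y) by 88 mm high (z), 0.35 kg; origin at the centre of its underside. Starts upright in the tray, wide direction along the row, jars 6 mm from its narrow sides. In the drawer its 40 mm lies along the drawer's y, with no finger room on those sides: stand it on the counter first and regrip across its 62 mm.
- plate: Loose dark steel plate lying on the drawer floor in the free place (any of the three): 90 mm (x) by 46 mm (y) by 4 mm; origin at the centre of its underside. The tin must stand on it.
- big_tin_a: A tin already in the drawer, not to be disturbed: 80 mm (x) by 46 mm (y) by 96 mm high; origin at the centre of its underside.
- big_tin_b: The other tin already in the drawer, same size.
- warmer: Fixed steel warming drawer unit. Origin on the counter (z = 0), 80 mm in front of the housing's face. x points from the front into the unit. The housing reaches from x = 80 to 340 mm, y = -102 to 102 mm, and is 128 mm high.
- drawer (a joint): How far the drawer is open, in m: 0 is fully shut, 0.15 to 0.168 at the start; it slides along the unit's x with about 3 N of friction.
- drawer_mid (a point): On the drawer floor (14 mm above the counter), centre of the middle place; axes as the unit's, moves with the drawer. Places at y = -56, 0, 56 mm, 53 mm wide, dividers 30 mm high. Inside: side walls y = +-86, back x = 90, 70 mm high; front x = -70, 102 mm high. The housing's face is at x = (opening - 70 mm).
- drawer_push (a point): Centre of the outer face of the drawer's front, 70 mm above the counter: push here along +x of the unit. The front is 204 mm wide, its top edge 116 mm above the counter. A black grip strip stands out 14 mm from it lower down (15 to 25 mm above the counter).
- start (a joint): Travel of the start button in m: 0 up, 0.006 fully down; it springs back, about 5 N at full travel; pressed straight down.
- start_top (a point): Centre of the top face of the round start button, 28 mm across, on top of the unit 50 mm behind the housing's face.
- tray: Fixed low steel tray, 76 mm (x) by 212 mm (y), lip 15 mm high, floor 3 mm thick; origin at the centre of its underside. Tin and two jars stand in it in a row along its y, at y = -66, 0 and 66 mm in any order.
- jar_a: Bystander: round jar with black cap, 58 mm across, 100 mm high, origin at the centre of its underside; stands in the tray.
- jar_b: Bystander: the other round jar in the tray, same size.
- cruet: Bystander: green glass bottle, 54 mm across, 130 mm high, standing on the open counter between tray and unit; origin at the centre of its underside.
- bowl: Bystander: small white bowl, 80 mm across, 42 mm high, also on the open counter between tray and unit; origin at the centre of its underside.
Not all that is in view belongs to the job. Leave any purple look-alike of the tin alone.

How it is judged:
By the outcome, as a careful person would: the job done as asked, in the order asked, and still so for the second after the job is handed in, with the robot touching nothing.
It also fails if it takes over 72 s, if anything falls off the work surface, if the arm or the gripper's body presses on something with over 40 N, if the wrist force passes 120 N, or if a joint passes its speed limit or range.

ROBOT

A 6-joint arm with a two-finger parallel gripper is mounted at the origin on the work surface. World frame = base frame: x ahead of the robot, y to its left, z up, the work surface at z = 0. Lengths are in m, angles in rad, forces in N, time in s.
With the tool pointing down it reaches from about 0.35 to 0.875 m from the base axis. Payload 4.2 kg.
Tool frame: the origin (TCP) lies midway between the tips of the shut fingers; the grasp point (between the pads) lies 19 mm behind it; z points along the fingers, y is the line along which they close (so a half turn about z gives the same grasp; the last joint's range is limited). The gripper opens to 87 mm and grips with 3 to 60 N. Pads are 19 mm wide; open, the fingers measure 117 mm over their backs; the gripper's body (75 mm by 190 mm) begins 51 mm behind the grasp point.
Start: joints at [1.558, 0.385, 0.008, 0, -1.194, -0.259], TCP at [0.168, 0.602, 0.223] pointing down, gripper open.
Joint ranges: [-3.14, 3.14], [-1.21, 2.06], [-1.07, 1.41], [-3.16, 2.05], [-2.99, -0.16], [-3.1, 3.1]. Speed limits (rad/s): [2.79, 2.79, 3.14, 3.14, 3.14, 3.14].

INTERFACE

Orientations are given as a unit quaternion [w, x, y, z].
In Python, from station import bot, capture, camera_params, ticket gives the robot as it stands.
- The arm moves only by the tool send_rows, never from a script. Its argument "plan" is a list that holds one entry, the list of rows, each a list of 7 numbers: the opening, from -1 (shut) to 1 (fully open), then the shift along the tool's x, y, z scaled (see below), then the turn, a rotation vector about the tool's x, y, z scaled (see below). In form: [[[jaw, x, y, z, ax, ay, az], ...]]. A call has 1 to 8 rows; each row is the pose to reach, as a shift and turn from the pose commanded when the call began, along the tool's axes at that moment; what a row does not reach only later rows make up. The controller multiplies each number of a shift by 0.12 m and each number of a turn by pi/4 rad. A row lasts 1/12 s, in which the tool goes at most 41.7 mm and 7.16 degrees, less where a joint would pass 70% of its speed; a pose out of reach is approached as far as the arm can. A call with a number of a shift or a turn outside -1 to 1 is refused whole. A call with a gripper value outside its range is refused whole. The fingers move at their own pace and stop on an object; the grip force is fixed at half the most. Time passes only in rows, so rows that repeat a pose let the fingers close. It gives the time, the measured TCP pose, the force, the opening and the grip force at its end, in the units of the state.
- bot.observe(): the state, without advancing time (a new reading comes with each control period).
- capture(name): name is "side" or "top" or "wrist"; returns the picture (384x512x3 uint8, red, green, blue); there is no depth.
- camera_params(name): a dict with "vfov" (degrees; the focal length in pixels is half the picture's height over the tangent of half this angle, whatever the lens; pixels are square), "cx", "cy" (the principal point, pixels), "origin" and "rotation" of the camera in the world. Camera axes: x right, y down, z forward; pixel columns grow to the right and rows downward; lengths in m; the calibration is good to about 2 mm. A picture is of the moment at which its call begins: read the wrist's pose just before it. camera_params takes no time and is no camera call; for the wrist camera it gives the pose at the moment of the call.
- ticket.sign_off(): hands the job in; it is judged then, once.
The state is a dict: "time": time; "joint_pos": joint angles; "qvel": joint speeds; "effort": joint torques, N m; "eef_pos": TCP position; "eef_rot": TCP orientation; "ft_force": force on the tool from outside, world axes, zero at the start; "wrist_torque": the same for the moment, N m; "opening": finger opening in m; "gripper_force": force on a finger pad.
Only numpy, scipy, OpenCV 4.12 (cv2) and the standard library are available. Lean on these libraries where they do the work, as an engineer would, in place of code of your own. Each camera call takes 0.05 s, during which the arm holds its last target. There are 200 camera calls.

## Working session

There is one attempt and no reset: what is moved stays moved. The work goes in short steps, Python scripts to look and compute and a tool call to move; the robot and the scene stay as the last step left them, time stands still between calls to the robot, and variables do not carry over. Pictures are saved under pics/ and viewed, at most 10 in all, crops included, and the job is handed in when it is done.

Besides the shell and the picture viewer there is one more tool, called after "Request:" as a command line: name --argument value ..., lists and objects as JSON in quotes. send_rows: Moves the arm, as the interface text tells. Shifts and turns lie within -1 to 1; 1 stands for 0.12 m of shift or pi/4 rad of turn. Its arguments: {"type":"object","properties":{"plan":{"type":"array","items":{"type":"array","items":{"type":"array","items":{"type":"number","minimum":-1,"maximum":1}}}}},"required":["plan"]}

```bash
mkdir -p pics; ls; python3 - <<'E'
from station import bot,capture,camera_params
import cv2,numpy as np
print(bot.observe())
a=[]
for n in("side","top"):
    im=capture(n);cv2.imwrite(f"pics/{n}0.png",im[:,:,::-1]);print(n,camera_params(n))
E
```

```text
pics
{'time': 0.0, 'joint_pos': array([ 1.55758463e+00,  3.85537072e-01,  6.61848031e-03, -5.31678650e-04,
       -1.19403614e+00, -2.58583281e-01]), 'qvel': array([-0.00083911, -0.00114124, -0.00114779, -0.00064058,  0.00050886,
       -0.00062236]), 'effort': array([-7.63357602e-04, -3.90672612e+01,  1.87412632e+01,  4.22005981e+00,
        1.09784745e-02, -1.88041163e-04]), 'eef_pos': array([0.16760917, 0.60145949, 0.22146367]), 'eef_rot': array([ 1.10132709e-03,  9.90766240e-01, -1.35576665e-01, -1.13160133e-04]), 'ft_force': array([0.44969126, 0.31803277, 0.9430093 ]), 'wrist_torque': array([ 0.02201796,  0.02137358, -0.02828251]), 'gripper_force': 0.0, 'opening': 0.08665616573001561}
side {'vfov': 49.55883374849433, 'cx': 257.2773707100004, 'cy': 195.11370203629252, 'origin': array([ 0.29689396, -0.60551184,  0.73641506]), 'rotation': array([-0.39637681,  0.90083558, -0.16531353,  0.06365631])}
top {'vfov': 54.101773136136494, 'cx': 248.4416579733948, 'cy': 186.82875078697376, 'origin': array([0.41509192, 0.00678503, 0.96307238]), 'rotation': array([-0.03823217,  0.70945386, -0.70234636,  0.04385321])}
```

View pics/top0.png

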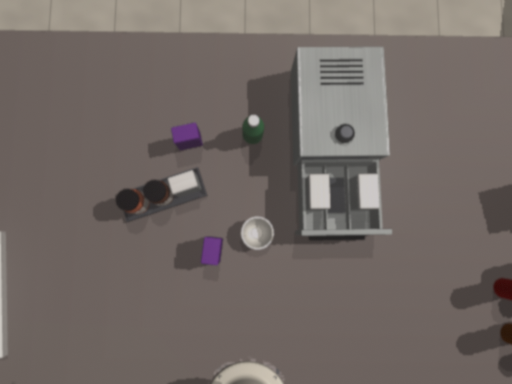

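View pics/side0.png

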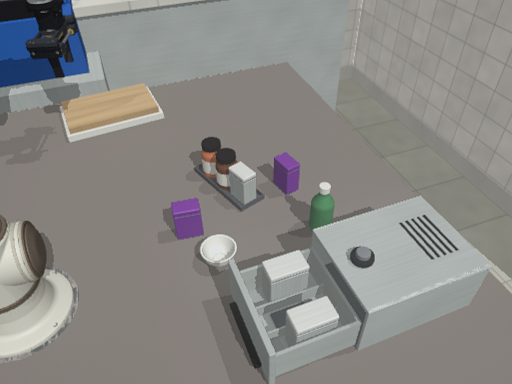

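The views show the following:
- **Candidates for the tin:** steel box in the tray (top 183,182; side 243,183) and purple boxes (top 187,136 and 212,250). The steel one in the tray fits the description.
- **Free place:** the middle one, with the dark plate (side 292,315).
- **Others:** the bottle is at top (253,128), the bowl at (258,233) and the button at (345,132).

I'll confirm with enlarged crops.

```bash
python3 - <<'E'
import cv2,numpy as np
t=cv2.imread("pics/top0.png");s=cv2.imread("pics/side0.png")
def c(im,x,y,w,h,k):
    o=cv2.resize(im[y:y+h,x:x+w],None,fx=k,fy=k,interpolation=cv2.INTER_CUBIC)
    o=cv2.convertScaleAbs(o,alpha=1.5,beta=10)
    for i in range(0,w,10):
        if (x+i)%20==0: cv2.putText(o,str(x+i),(i*k,8),0,.3,(0,255,255));cv2.line(o,(i*k,0),(i*k,4),(0,255,255))
    for j in range(0,h,10):
        if (y+j)%20==0: cv2.putText(o,str(y+j),(0,j*k+4),0,.3,(0,255,255))
    return o
A=np.hstack([c(t,290,120,100,120,4)[:, :400],c(s,220,240,140,150,3)[:480-0,:400]][:1]+[c(t,110,160,100,75,4)[:300]if 0 else cv2.copyMakeBorder(c(t,110,160,100,75,4),0,180,0,0,0)])
cv2.imwrite("pics/crT.png",A)
B=np.hstack([c(s,225,240,140,144,3),cv2.copyMakeBorder(c(s,190,130,75,90,5)[:432],0,max(0,432-450),0,0,0)])
cv2.imwrite("pics/crS.png",B);print(A.shape,B.shape)
E
```

```text
(480, 800, 3) (432, 795, 3)
```

View pics/crT.png

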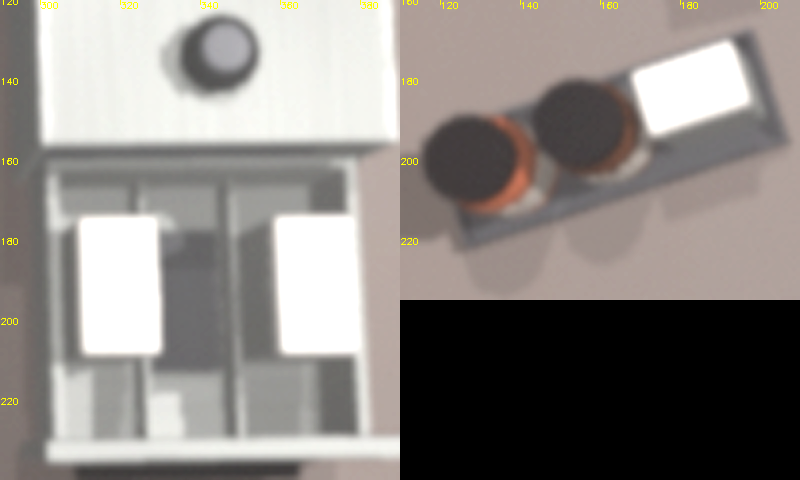

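View pics/crS.png

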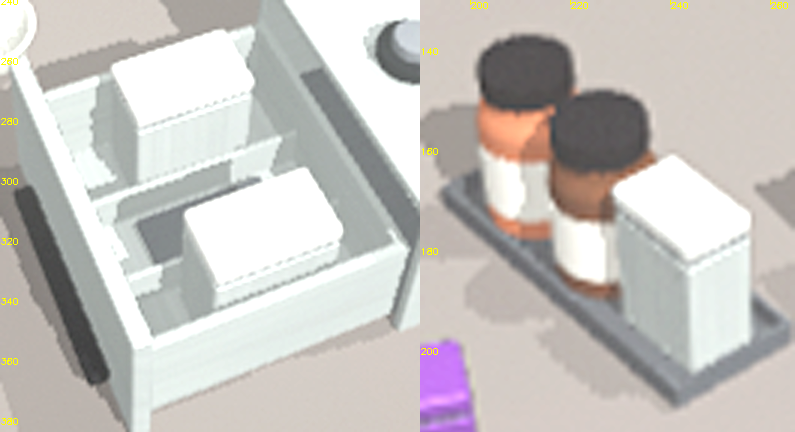

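The crops confirm it: the plain steel tin is at the tray's unit-side end, and the middle place has the dark plate. Next I'll fit the poses, with a lens term because the sizes look about 3% small.

```bash
cat > h.py <<'E'
import numpy as np,cv2
from scipy.spatial.transform import Rotation as R
from station import bot,capture,camera_params
def proj(P,c,k1=0):
    q=c['rotation'];r=R.from_quat([q[1],q[2],q[3],q[0]]).as_matrix()
    p=(np.atleast_2d(P)-c['origin'])@r; u=p[:,:2]/p[:,2:]
    u=u*(1+k1*(u**2).sum(1,keepdims=True)); f=192/np.tan(np.radians(c['vfov']/2))
    return u*f+[c['cx'],c['cy']]
def se(x,y,a,P):
    P=np.atleast_2d(np.array(P,float)); c,s=np.cos(a),np.sin(a)
    return np.c_[x+c*P[:,0]-s*P[:,1],y+s*P[:,0]+c*P[:,1],P[:,2]]
E
cat > fit.py <<'E'
from h import *
from scipy.optimize import least_squares
C={n:camera_params(n) for n in("top","side")}
# frames: W warmer, D drawer_mid(offset handled), T tray ; tin corners given in tin frame
obs=[]
def o(cam,fr,P,px): obs.append((cam,fr,P,px))
hb=.128
for P,px in [((.08,.102,hb),(300.5,155.7)),((.08,-.102,hb),(388.5,154.7)),((.34,.102,hb),(297,48)),((.34,-.102,hb),(383,48))]: o('top','W',P,px)
for P,px in [((.08,.102,hb),(315,236)),((.34,.102,hb),(427,203)),((.34,-.102,hb),(479,258))]: o('side','W',P,px)
X,Y,Z=.04,.023,.110
def box(cam,fr,X,Y,Z,cx,cy,pts): # order far-left, far-right, near-right, near-left
    for (a,b),p in zip([(1,1),(1,-1),(-1,-1),(-1,1)],pts): o(cam,fr,(cx+a*X,cy+b*Y,Z),p)
def ct(l): return [(290+a/4,120+b/4) for a,b in l]
box('top','A',X,Y,Z,0,0,ct([(79,215),(160,215),(161,355),(82,355)]))
box('top','B',X,Y,Z,0,0,ct([(274,215),(358,215),(360,355),(280,355)]))
box('side','A',X,Y,Z,0,0,[(299,250),(309.3,269.3),(271.7,282.7),(262.3,261.7)])
box('side','B',X,Y,Z,0,0,[(327.7,296),(339,316.7),(297.7,334),(286.7,309.3)])
o('top','F',(0,.102,.116),(301.2,235.5));o('top','F',(0,-.102,.116),(391,234.5))
box('top','T',.02,.031,.091,0,0,[(168,178.2),(193.5,170.2),(197.5,185.8),(173,194)])
# side: sees tin's faces
box('side','T',.02,.031,.091,0,0,[(240.4,161),(256.2,173),(244.4,182.4),(228.8,167.6)])
o('side','T',(-.02,-.031,.003),(245,204.4))
for P,px in [((.038,-.106,.015),(197.5,168)),((-.038,-.106,.015),(207.5,195.5)),((-.038,.106,.015),(126.2,222.5))]: o('top','Y',P,px)
for P,px in [((-.038,-.106,.015),(242.4,207.6)),((.038,-.106,.015),(264.6,192.5))]: o('side','Y',P,px)
def res(v,full=False):
    wx,wy,wa,op,tx,ty,ta,yx,yy,ya,ax,ay,bx,by,kt,ks=v;out=[]
    for cam,fr,P,px in obs:
        P=np.array(P)
        d=lambda x,y: P+[x,y,0]
        if fr=='W': w=se(wx,wy,wa,P)
        if fr=='A': w=se(wx,wy,wa,d(ax,ay))
        if fr=='B': w=se(wx,wy,wa,d(bx,by))
        if fr=='F': w=se(wx,wy,wa,d(.08-op,0))
        if fr=='T': w=se(tx,ty,ta,P)
        if fr=='Y': w=se(yx,yy,ya,P)
        r=proj(w,C[cam],kt if cam=='top' else ks)[0]-px
        if full: print(cam,fr,np.round(P,3),r.round(1))
        out+=list(r)
    return np.array(out)
s=least_squares(res,[.5,-.2,0,.16,.43,.15,-.2,.42,.2,-.2,0,.056,0,-.056,0,0],loss='soft_l1')
res(s.x,True);print(s.x.round(4).tolist())
E
python3 fit.py
```

```text
top W [0.08  0.102 0.128] [ 0.4 -1.3]
top W [ 0.08  -0.102  0.128] [ 0.6 -0.1]
top W [0.34  0.102 0.128] [ 1.2 -0.9]
top W [ 0.34  -0.102  0.128] [-0.6  0.6]
side W [0.08  0.102 0.128] [-0.9 -6.9]
side W [0.34  0.102 0.128] [-8.5 -7.4]
side W [ 0.34  -0.102  0.128] [0.4 4. ]
top A [0.04  0.023 0.11 ] [0.7 0.2]
top A [ 0.04  -0.023  0.11 ] [0.2 0.2]
top A [-0.04  -0.023  0.11 ] [ 1.  -0.2]
top A [-0.04   0.023  0.11 ] [ 0.7 -0.1]
top B [0.04  0.023 0.11 ] [ 1.3 -0. ]
top B [ 0.04  -0.023  0.11 ] [-0.3 -0. ]
top B [-0.04  -0.023  0.11 ] [ 0.7 -0.6]
top B [-0.04   0.023  0.11 ] [ 1.1 -0.5]
side A [0.04  0.023 0.11 ] [ 0.5 -0.4]
side A [ 0.04  -0.023  0.11 ] [ 0.6 -2.3]
side A [-0.04  -0.023  0.11 ] [-1.1 -2.5]
side A [-0.04   0.023  0.11 ] [-1.   0.1]
side B [0.04  0.023 0.11 ] [-0.6 -0.5]
side B [ 0.04  -0.023  0.11 ] [ 0.4 -0.6]
side B [-0.04  -0.023  0.11 ] [-0.6 -1.8]
side B [-0.04   0.023  0.11 ] [-0.7  1.1]
top F [0.    0.102 0.116] [ 0.5 -0.1]
top F [ 0.    -0.102  0.116] [-0.3  0.1]
top T [0.02  0.031 0.091] [ 0.1 -0.3]
top T [ 0.02  -0.031  0.091] [-0.3 -0.7]
top T [-0.02  -0.031  0.091] [ 0.9 -0.3]
top T [-0.02   0.031  0.091] [ 0.2 -0. ]
side T [0.02  0.031 0.091] [ 0.2 -0. ]
side T [ 0.02  -0.031  0.091] [ 0.1 -0.2]
side T [-0.02  -0.031  0.091] [-1.  -2.6]
side T [-0.02   0.031  0.091] [-0.9 -0.1]
side T [-0.02  -0.031  0.003] [-0.3  1.8]
top Y [ 0.038 -0.106  0.015] [-0.1 -1.2]
top Y [-0.038 -0.106  0.015] [-0.7 -0.7]
top Y [-0.038  0.106  0.015] [ 1.5 -0.2]
side Y [-0.038 -0.106  0.015] [-1.7 -0.1]
side Y [ 0.038 -0.106  0.015] [-0.8  1.3]
[0.5092, -0.2207, 0.0131, 0.1825, 0.5274, 0.1532, 0.3371, 0.504, 0.2176, 0.3471, -0.0021, 0.0553, -0.0017, -0.0602, -0.0875, -0.1925]
```

Fit is good to about 1–2 px on the tin: (0.527, 0.153), yaw 0.34, and the tray agrees. I'll write a move planner and approach from above.

```bash
cat >> h.py <<'E'
def q2R(q): return R.from_quat([q[1],q[2],q[3],q[0]])
def down(psi): return R.from_euler('z',psi)*R.from_euler('x',np.pi)
def plan(xyz,psi,n=9,tpos=None,trot=None):
    s=bot.observe(); p=np.array(s['eef_pos']) if tpos is None else np.array(tpos); r=q2R(s['eef_rot']) if trot is None else trot
    for i in range(n):
        d=r.inv().apply(np.array(xyz)-p)/.12; w=(r.inv()*down(psi)).as_rotvec()/(np.pi/4)
        d2=d*min(1,1/max(abs(d).max(),1e-9)); w2=w*min(1,1/max(abs(w).max(),1e-9))
        d2=d2.round(3);w2=w2.round(3)
        rows=max(np.linalg.norm(d2)*.12/.0417,np.linalg.norm(w2)*45/7.16)
        print('shift',d2.tolist(),'turn',w2.tolist(),'rows%.1f'%rows)
        p=p+r.apply(d2*.12); r=r*R.from_rotvec(w2*np.pi/4)
        if np.abs(d-d2).max()<2e-3 and np.abs(w-w2).max()<2e-3: break
    return p,r
def unproj(px,z,c,k1=0):
    from scipy.optimize import fsolve
    return fsolve(lambda v: proj([v[0],v[1],z],c,k1)[0]-px,[.4,0])
def see(name,fn):
    s=bot.observe();c=camera_params(name);im=capture(name);cv2.imwrite('pics/'+fn+'.png',im[:,:,::-1])
    import pickle;pickle.dump((s,c),open('pics/'+fn+'.pkl','wb'));return im,c,s
KT=-.0875
E
python3 - <<'E'
from h import *
c=camera_params('top')
for n,px,z in [('bottle',(254,121),.13),('bowl',(258,233),.042),('purp1',(187,134),.088),('purp2',(212,250),.088),('button',(346.7,131.7),.14)]: print(n,unproj(px,z,c,KT).round(3))
plan([.52,.15,.22],-1.234)
E
```

```text
bottle [ 0.664 -0.011]
bowl [ 0.41  -0.024]
purp1 [0.643 0.148]
purp2 [0.37  0.083]
button [ 0.639 -0.221]
shift [1.0, 0.739, 0.005] turn [0.002, -0.001, 1.0] rows6.3
shift [1.0, -0.15, 0.003] turn [0.0, -0.0, 0.225] rows2.9
shift [1.0, -0.338, 0.003] turn [0.0, -0.0, -0.0] rows3.0
shift [1.0, -0.338, 0.003] turn [0.0, -0.0, -0.0] rows3.0
shift [0.386, -0.131, 0.001] turn [0.0, -0.0, -0.0] rows1.2
```

Request:
send_rows --plan '[[[1,1,0.74,0,0,0,1],[1,1,0.74,0,0,0,1],[1,1,0.74,0,0,0,1],[1,1,0.74,0,0,0,1],[1,1,0.74,0,0,0,1],[1,1,0.74,0,0,0,1],[1,1,0.74,0,0,0,1]]]'

```text
time: 0.68
eef_pos: [0.2599, 0.4834, 0.2223]
eef_rot: [0.0, 0.862, -0.507, -0.0]
ft_force: [-0.6, -0.6, 0.7]
opening: 0.0872
gripper_force: 0.0
```

Request:
send_rows --plan '[[[1,1,-0.15,0,0,0,0.225],[1,1,-0.15,0,0,0,0.225],[1,1,-0.15,0,0,0,0.225]]]'

```text
time: 0.93
eef_pos: [0.3344, 0.3871, 0.222]
eef_rot: [0.001, 0.816, -0.579, 0.0]
ft_force: [0.2, 0.3, -0.0]
opening: 0.087
gripper_force: 0.0
```

Request:
send_rows --plan '[[[1,1,-0.34,0,0,0,0],[1,1,-0.34,0,0,0,0],[1,1,-0.34,0,0,0,0],[1,1,-0.34,0,0,0,0]]]'

```text
time: 1.27
eef_pos: [0.4145, 0.284, 0.2222]
eef_rot: [0.001, 0.814, -0.581, 0.0]
ft_force: [-0.2, 0.6, -0.0]
opening: 0.087
gripper_force: 0.0
```

Request:
send_rows --plan '[[[1,0.8,-0.25,0,0,0,0],[1,0.8,-0.25,0,0,0,0],[1,0.8,-0.25,0,0,0,0],[1,0.8,-0.25,0,0,0,0],[1,0.8,-0.25,0,0,0,0]]]'

```text
time: 1.68
eef_pos: [0.4724, 0.2074, 0.222]
eef_rot: [0.0, 0.815, -0.579, -0.0]
ft_force: [-0.1, 0.5, 0.3]
opening: 0.0874
gripper_force: 0.0
```

```bash
python3 - <<'E'
from h import *
im,c,s=see('wrist','w1');print(s['time'],s['eef_pos'],down(-1.234).inv().apply(0) if 0 else (q2R(s['eef_rot'])).as_euler('zyx'));print(c)
P=se(.5274,.1532,.337,[(a*.02,b*.031,z) for z in(.091,.003) for a in(1,-1) for b in(1,-1)])
print(proj(P,c).round(0).tolist())
E
```

```text
1.6833 [0.47243542 0.20743313 0.22201766] [ 1.23621638e+00 -9.82595554e-04  3.14122306e+00]
{'vfov': 58.71095077117508, 'cx': 256.21639155519665, 'cy': 191.95693910256003, 'origin': array([0.49777279, 0.13441258, 0.38359293]), 'rotation': array([-0.02416821, -0.16527025,  0.97591223,  0.14034586])}
[[193.0, 139.0], [188.0, 62.0], [239.0, 139.0], [238.0, 62.0], [207.0, 129.0], [204.0, 69.0], [243.0, 128.0], [242.0, 69.0]]
```

View pics/w1.png

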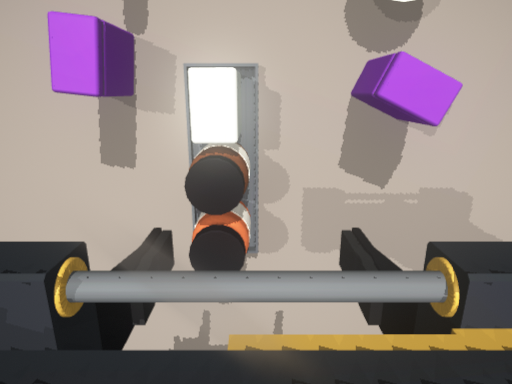

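The wrist view shows the tin lid at (189–238, 67–143) in the tray, edges parallel to the tool. The jars are at (217,180) and (219,245).

```bash
python3 - <<'E'
from h import *
import pickle
s,c=pickle.load(open('pics/w1.pkl','rb'))
im=cv2.imread('pics/w1.png');g=(im.min(2)>225).astype(np.uint8);g[200:]=0;g[:,300:]=0;g[:,:170]=0
g=cv2.morphologyEx(g,cv2.MORPH_OPEN,np.ones((15,15)))
ct=max(cv2.findContours(g,0,1)[0],key=cv2.contourArea);r=cv2.minAreaRect(ct);print(r)
W=np.array([unproj(p,.091,c) for p in cv2.boxPoints(r)]);print(W.round(4),W.mean(0),np.linalg.norm(np.diff(W,axis=0),axis=1))
d=np.diff(W,axis=0);print(np.degrees(np.arctan2(d[:,1],d[:,0])))
for px in [(184.5,64.5),(257.5,64.5)]: print(unproj(px,.015,c))
e=se(.504,.2176,.347,[(.038,-.106,0),(-.038,-.106,0)]);print(e)
E
```

```text
((212.5, 105.0), (74.0, 47.0), 90.0)
[[0.5548 0.1349]
 [0.519  0.1224]
 [0.5003 0.1791]
 [0.5383 0.1924]] [0.52809318 0.15719854] [0.03793277 0.05969926 0.04024889]
[-160.7671119   108.27361077   19.22374569]
[0.57486269 0.13332846]
[0.50497265 0.10894463]
[[0.57578338 0.13084087 0.        ]
 [0.50431319 0.10499493 0.        ]]
```

```bash
python3 - <<'E'
from h import *
p,r=plan([.528,.156,.222],-1.234)
plan([.528,.156,.051],-1.234,tpos=p,trot=r)
E
```

```text
shift [0.564, -0.296, 0.001] turn [0.001, 0.0, -0.001] rows1.8
shift [-0.0, -0.0, 1.0] turn [-0.0, 0.0, 0.0] rows2.9
shift [-0.0, -0.0, 0.425] turn [-0.0, 0.0, 0.0] rows1.2
```

Request:
send_rows --plan '[[[1,0.28,-0.15,0,0,0,0],[1,0.564,-0.296,0,0,0,0],[1,0.564,-0.296,0,0,0,0],[1,0.564,-0.296,0.2,0,0,0],[1,0.564,-0.296,0.45,0,0,0],[1,0.564,-0.296,0.65,0,0,0],[1,0.564,-0.296,0.65,0,0,0]]]'

```text
time: 2.32
eef_pos: [0.5242, 0.1557, 0.1395]
eef_rot: [0.005, 0.816, -0.578, -0.003]
ft_force: [-1.1, -1.1, -0.3]
opening: 0.0871
gripper_force: 0.0
```

```bash
python3 - <<'E'
from h import *
im,c,s=see('wrist','w2')
g=(im.min(2)>225).astype(np.uint8)
g=cv2.morphologyEx(g,cv2.MORPH_OPEN,np.ones((15,15)))
for ct in cv2.findContours(g,0,1)[0]:
    r=cv2.minAreaRect(ct);print(np.round(r[0],0),r[1],r[2],unproj(r[0],.091,c))
cv2.imwrite('pics/g.png',g*255);print(s['eef_pos'])
plan([.528,.156,.051],-1.234)
E
```

```text
[248. 211.] (86.0, 59.0) 90.0 [0.52912868 0.15453248]
[474.  48.] (50.0, 73.0) 90.0 [0.43886006 0.01816383]
[0.52424593 0.15566235 0.1394602 ]
shift [0.006, -0.018, 0.761] turn [0.008, -0.002, 0.002] rows2.2
```

View pics/w2.png

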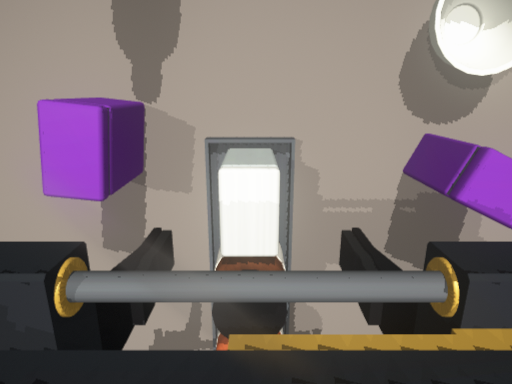

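The view shows the lid centred between the fingers (columns 219–279), with the jar caps behind it. Descending and gripping.

Request:
send_rows --plan '[[[1,0,0,0.2,0,0,0],[1,0,0,0.4,0,0,0],[1,0,0,0.6,0,0,0],[1,0,0,0.77,0,0,0],[1,0,0,0.77,0,0,0],[1,0,0,0.77,0,0,0]]]'

```text
time: 2.87
eef_pos: [0.5289, 0.157, 0.0532]
eef_rot: [-0.0, 0.816, -0.578, 0.0]
ft_force: [0.5, -0.0, 0.6]
opening: 0.087
gripper_force: 0.0
```

Request:
send_rows --plan '[[[-1,0,0,0,0,0,0],[-1,0,0,0,0,0,0],[-1,0,0,0,0,0,0],[-1,0,0,0,0,0,0],[-1,0,0,0,0,0,0],[-1,0,0,0,0,0,0],[-1,0,0,0,0,0,0],[-1,0,0,0,0,0,0]]]'

```text
time: 3.53
eef_pos: [0.5283, 0.1559, 0.0522]
eef_rot: [0.0, 0.816, -0.579, 0.0]
ft_force: [-0.3, -0.6, -0.1]
opening: 0.0414
gripper_force: 0.0
```

Request:
send_rows --plan '[[[-1,0,0,0,0,0,0],[-1,0,0,0,0,0,0],[-1,0,0,0,0,0,0],[-1,0,0,0,0,0,0],[-1,0,0,-0.1,0,0,0],[-1,0,0,-0.2,0,0,0]]]'

```text
time: 4.03
eef_pos: [0.5265, 0.1552, 0.0747]
eef_rot: [0.002, 0.815, -0.579, -0.001]
ft_force: [1.1, 0.3, -3.7]
opening: 0.0398
gripper_force: 30.0
```

```bash
python3 - <<'E'
from h import *
p,r=plan([.528,.156,.19],-1.234)
p,r=plan([.51,-.01,.17],.013,tpos=p,trot=r)
plan([.51,-.01,.05],.013,tpos=p,trot=r)
E
```

```text
shift [-0.002, -0.009, -0.961] turn [0.007, -0.001, -0.001] rows2.8
shift [1.0, 0.477, 0.132] turn [-0.0, 0.0, -1.0] rows6.3
shift [0.095, 0.267, 0.034] turn [-0.001, -0.0, -0.588] rows3.7
shift [-0.0, -0.0, 1.0] turn [0.0, -0.0, 0.0] rows2.9
```

Request:
send_rows --plan '[[[-1,0,0,-0.2,0,0,0],[-1,0,0,-0.45,0,0,0],[-1,0,0,-0.7,0,0,0],[-1,0,0,-0.95,0,0,0],[-1,0,0,-0.95,0,0,0]]]'

```text
time: 4.45
eef_pos: [0.5311, 0.1572, 0.196]
eef_rot: [-0.005, 0.816, -0.578, 0.003]
ft_force: [0.7, 0.5, -2.6]
opening: 0.0396
gripper_force: 30.0
```

Request:
send_rows --plan '[[[-1,0.12,0.06,0,0,0,-0.12],[-1,0.26,0.12,0,0,0,-0.26],[-1,0.4,0.19,0,0,0,-0.4],[-1,0.54,0.26,0,0,0,-0.54],[-1,0.68,0.32,0,0,0,-0.68],[-1,0.82,0.39,0,0,0,-0.82],[-1,0.95,0.45,0,0,0,-0.95],[-1,1,0.477,0,0,0,-1]]]'

```text
time: 5.12
eef_pos: [0.5118, 0.0219, 0.1883]
eef_rot: [0.001, 0.975, -0.221, -0.002]
ft_force: [-0.2, 0.3, -3.0]
opening: 0.0398
gripper_force: 30.0
```

Request:
send_rows --plan '[[[-1,0.02,0.07,0,0,0,-0.15],[-1,0.05,0.13,0,0,0,-0.3],[-1,0.08,0.2,0,0,0,-0.45],[-1,0.095,0.267,0,0,0,-0.588],[-1,0.095,0.267,0,0,0,-0.588],[-1,0.095,0.267,0.1,0,0,-0.588],[-1,0.095,0.267,0.3,0,0,-0.588],[-1,0.095,0.267,0.5,0,0,-0.588]]]'

```text
time: 5.78
eef_pos: [0.5102, -0.0096, 0.1294]
eef_rot: [-0.0, 1.0, 0.005, 0.001]
ft_force: [0.1, 1.1, -4.4]
opening: 0.0402
gripper_force: 30.0
```

```bash
python3 - <<'E'
from h import *
p,r=plan([.51,-.01,.05],.013)
im,c,s=see('top','t2')
im,c,s=see('wrist','w3')
print(s['eef_pos'],s['joint_pos'].round(2))
E
```

```text
shift [-0.002, 0.004, 0.661] turn [-0.001, -0.001, -0.004] rows1.9
[ 0.50602862 -0.01007077  0.12368817] [ 0.3   0.29 -0.41 -0.   -0.88  1.28]
```

View pics/w3.png

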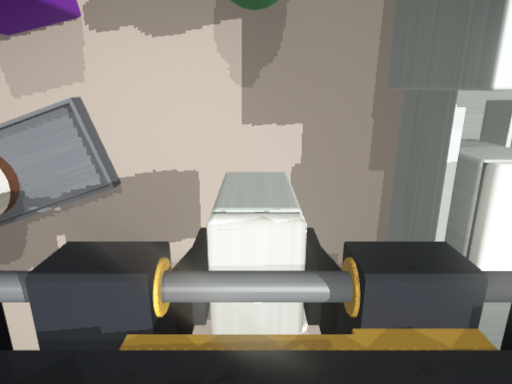

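The wrist view shows the tin held upright, lid at (210–303, 210–330), over clear counter: bottle top at (255,0), tray at the left. Lowering.

Request:
send_rows --plan '[[[-1,0,0,0.15,0,0,0],[-1,0,0,0.3,0,0,0],[-1,0,0,0.45,0,0,0],[-1,0,0,0.58,0,0,0],[-1,0,0,0.62,0,0,0],[-1,0,0,0.64,0,0,0],[-1,0,0,0.64,0,0,0],[-1,0,0,0.64,0,0,0]]]'

```text
time: 6.55
eef_pos: [0.5113, -0.0097, 0.0545]
eef_rot: [-0.0, 1.0, 0.007, 0.001]
ft_force: [-0.5, 0.7, -3.6]
opening: 0.0395
gripper_force: 30.0
```

Request:
send_rows --plan '[[[-1,0,0,0.01,0,0,0],[-1,0,0,0.02,0,0,0],[-1,0,0,0.03,0,0,0],[-1,0,0,0.04,0,0,0],[-1,0,0,0.04,0,0,0],[-1,0,0,0.04,0,0,0]]]'

```text
time: 7.05
eef_pos: [0.5106, -0.0099, 0.0492]
eef_rot: [0.0, 1.0, 0.007, 0.0]
ft_force: [-2.2, 1.0, 2.5]
opening: 0.0398
gripper_force: 30.0
```

Request:
send_rows --plan '[[[1,0,0,0,0,0,0],[1,0,0,0,0,0,0],[1,0,0,0,0,0,0],[1,0,0,0,0,0,0],[1,0,0,0,0,0,0],[1,0,0,0,0,0,0],[1,0,0,0,0,0,0],[1,0,0,0,0,0,0]]]'

```text
time: 7.72
eef_pos: [0.5103, -0.01, 0.0485]
eef_rot: [0.0, 1.0, 0.007, 0.0]
ft_force: [-0.8, -0.4, -1.3]
opening: 0.0834
gripper_force: 0.0
```

Request:
send_rows --plan '[[[1,0,0,-0.15,0,0,0],[1,0,0,-0.35,0,0,0],[1,0,0,-0.6,0,0,0],[1,0,0,-0.85,0,0,0],[1,0,0,-0.95,0,0,0],[1,0,0,-0.95,0,0,0]]]'

```text
time: 8.22
eef_pos: [0.5125, -0.0095, 0.1663]
eef_rot: [-0.001, 1.0, 0.007, 0.004]
ft_force: [-0.2, 0.1, -0.6]
opening: 0.0869
gripper_force: 0.0
```

Request:
send_rows --plan '[[[1,0,0,0,0,0,1],[1,0,0,0,0,0,1],[1,0,0,0,0,0,1],[1,0,0,0,0,0,1],[1,0,0,0,0,0,1],[1,0,0,0,0,0,1],[1,0,0,0,0,0,1]]]'

```text
time: 8.8
eef_pos: [0.5094, -0.0101, 0.1612]
eef_rot: [0.001, 0.925, -0.379, -0.001]
ft_force: [0.3, -0.1, 0.4]
opening: 0.0868
gripper_force: 0.0
```

Request:
send_rows --plan '[[[1,0,0,0,0,0,1],[1,0,0,0,0,0,1],[1,0,0,0,0,0,1],[1,0,0,0,0,0,1],[1,0,0,0,0,0,1],[1,0,0,0,0,0,1],[1,0,0,0,0,0,1]]]'

```text
time: 9.38
eef_pos: [0.5094, -0.0101, 0.1611]
eef_rot: [0.001, 0.71, -0.704, -0.001]
ft_force: [-0.2, -0.1, 0.2]
opening: 0.0876
gripper_force: 0.0
```

```bash
python3 - <<'E'
from h import *
im,c,s=see('wrist','w4')
print(s['eef_pos'],q2R(s['eef_rot']).as_matrix()[:2,0])
g=(im.min(2)>215).astype(np.uint8)
g=cv2.morphologyEx(g,cv2.MORPH_OPEN,np.ones((15,15)))
for ct in cv2.findContours(g,0,1)[0]:
    r=cv2.minAreaRect(ct);print(np.round(r[0],0),r[1],r[2],unproj(r[0],.088,c))
print(proj(se(.511,-.01,.013+np.pi/2,[(a*.02,b*.031,.088) for a in(1,-1) for b in(1,-1)]),c).round())
E
```

```text
[ 0.50941166 -0.01008743  0.16113253] [ 0.00805833 -0.9999675 ]
[  8. 226.] (28.0, 16.0) 90.0 [0.69171539 0.00921008]
[256. 201.] (50.0, 82.0) 90.0 [ 0.5091028  -0.01169123]
[368. 190.] (54.0, 69.0) 90.0 [ 0.42863828 -0.02064449]
[54. 19.] (38.0, 109.0) 90.0 [ 0.63572118 -0.12974746]
[[295. 229.]
 [212. 229.]
 [297. 176.]
 [209. 177.]]
```

View pics/w4.png

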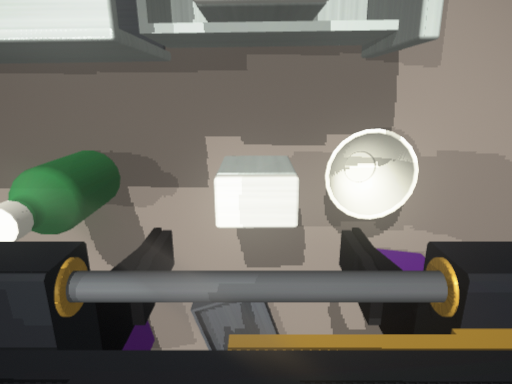

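The view shows the tin standing upright on the counter with its lid at (215–298, 175–227), centred between the fingers. The bowl is at (371,174) and the bottle at (60,190), both clear. Regripping across 62 mm with the jaw partly closed.

Request:
send_rows --plan '[[[0.75,0.01,0,0,0,0,0],[0.75,0.01,0,0.1,0,0,0],[0.75,0.01,0,0.25,0,0,0],[0.75,0.01,0,0.45,0,0,0],[0.75,0.01,0,0.65,0,0,0],[0.75,0.01,0,0.85,0,0,0],[0.75,0.01,0,0.93,0,0,0],[0.75,0.01,0,0.93,0,0,0]]]'

```text
time: 10.1
eef_pos: [0.5082, -0.0118, 0.0484]
eef_rot: [0.003, 0.712, -0.702, -0.002]
ft_force: [-0.5, 0.3, 0.5]
opening: 0.0759
gripper_force: 0.0
```

Request:
send_rows --plan '[[[-1,0,0,0,0,0,0],[-1,0,0,0,0,0,0],[-1,0,0,0,0,0,0],[-1,0,0,0,0,0,0],[-1,0,0,0,0,0,0],[-1,0,0,0,0,0,0],[-1,0,0,0,0,0,0],[-1,0,0,0,0,0,0]]]'

```text
time: 10.77
eef_pos: [0.5103, -0.0111, 0.0521]
eef_rot: [-0.0, 0.712, -0.702, 0.0]
ft_force: [-3.3, -0.0, 7.3]
opening: 0.0622
gripper_force: 30.0
```

Request:
send_rows --plan '[[[-1,0,0,-0.1,0,0,0],[-1,0,0,-0.25,0,0,0],[-1,0,0,-0.4,0,0,0],[-1,0,0,-0.6,0,0,0],[-1,0,0,-0.8,0,0,0],[-1,0,0,-1,0,0,0],[-1,0,0,-1,0,0,0]]]'

```text
time: 11.35
eef_pos: [0.5135, -0.0107, 0.1758]
eef_rot: [-0.005, 0.712, -0.702, 0.003]
ft_force: [1.0, -0.4, -3.1]
opening: 0.0618
gripper_force: 30.0
```

Request:
send_rows --plan '[[[-1,0.1,0,-0.1,0,0,0],[-1,0.3,0,-0.3,0,0,0],[-1,0.5,0,-0.5,0,0,0],[-1,0.65,0,-0.6,0,0,0],[-1,0.7,0,-0.65,0,0,0],[-1,0.7,0,-0.65,0,0,0],[-1,0.7,0,-0.65,0,0,0],[-1,0.7,0,-0.65,0,0,0]]]'

```text
time: 12.02
eef_pos: [0.5105, -0.0944, 0.247]
eef_rot: [0.001, 0.712, -0.702, -0.001]
ft_force: [0.2, 0.9, -3.5]
opening: 0.0617
gripper_force: 30.0
```

```bash
python3 - <<'E'
from h import *
im,c,s=see('wrist','w5')
print(s['eef_pos'],q2R(s['eef_rot']).as_matrix()[:,0],s['gripper_force'])
cv2.imwrite('pics/w5b.png',cv2.convertScaleAbs(cv2.resize(im[:,:,::-1],(800,600),interpolation=cv2.INTER_CUBIC),alpha=1.2,beta=15))
E
```

```text
[ 0.5104726  -0.09440725  0.24702414] [ 1.34651803e-02 -9.99909081e-01 -7.20441420e-04] 29.998603113926947
```

View pics/w5b.png

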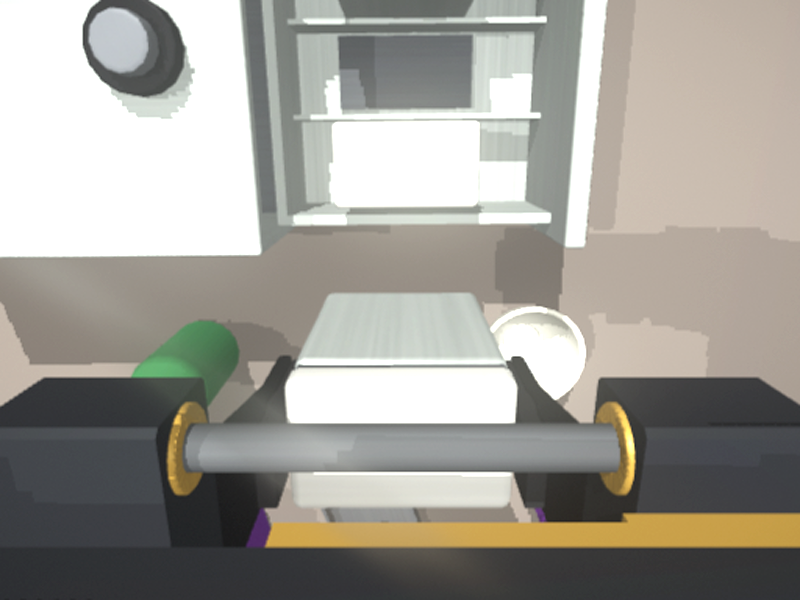

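The drawer is seen from above: plate at (338–472, 36–108), dividers at rows 20 and 116, near big tin at (332–480, 120–206), button at (118,42), scaled 1.5625.

```bash
python3 - <<'E'
from h import *
import pickle
s,c=pickle.load(open('pics/w5.pkl','rb'));k=1.5625
u=lambda x,y,z:unproj(((x+.5)/k-.5,(y+.5)/k-.5),z,c).round(4)
print('cam',c['origin'],c['rotation'])
for n,x,y,z in [('plFL',338,37,.018),('plFR',472,37,.018),('plNL',341,107,.018),('plNR',473,107,.018),
 ('divNearL',293,116,.044),('divNearR',540,115,.044),('divFarL',290,21,.044),('divFarR',546,19,.044),
 ('wallL',290,213,.084),('wallR',549,213,.084),
 ('tinNL',334,206,.11),('tinNR',479,206,.11),('tinFL',333,121,.11),('tinFR',480,121,.11),
 ('houseN',262,254,.128),('houseF',246,0,.128),('frontN outer',584,246,.116),('frontN inner',566,246,.116),('frontF outer',606,0,.116),('butt',118,42,.14)]: print(n,u(x,y,z))
# fitted predictions in world
wx,wy,wa=.5092,-.2207,.0131
for n,P in [('houseN',(.08,.102,0)),('tinA',(-.0021,.0553,0)),('frontN outer',(.08-.1825,.102,0)),('mid plate',(-.005,0,0))]: print(n,se(wx,wy,wa,P)[0].round(4))
# top image plate
ct=camera_params('top')
for a,b in [(222,232),(222,370),(160,232),(150,372)]: print(unproj((290+a/4,120+b/4),.018,ct,KT).round(4))
for a,b in [(138,400),(234,400),(225,200)]: print('div',unproj((290+a/4,120+b/4),.044,ct,KT).round(4))
E
```

```text
cam [ 0.51171287 -0.17189685  0.408527  ] [-0.00240195 -0.00698436  0.98971865  0.14283709]
plFL [ 0.5533 -0.239 ]
plFR [ 0.464  -0.2404]
plNL [ 0.5521 -0.1951]
plNR [ 0.461  -0.1964]
divNearL [ 0.5805 -0.1876]
divNearR [ 0.4208 -0.1906]
divFarL [ 0.58   -0.2431]
divFarR [ 0.4221 -0.2466]
wallL [ 0.5771 -0.1303]
wallR [ 0.4204 -0.1325]
tinNL [ 0.5473 -0.1379]
tinNR [ 0.4669 -0.139 ]
tinFL [ 0.5469 -0.1826]
tinFR [ 0.4689 -0.1837]
houseN [ 0.5842 -0.1139]
houseF [ 0.5845 -0.2353]
frontN outer [ 0.4082 -0.1185]
frontN inner [ 0.4182 -0.1183]
frontF outer [ 0.4111 -0.2407]
butt [ 0.6412 -0.2144]
houseN [ 0.5879 -0.1177  0.    ]
tinA [ 0.5064 -0.1654  0.    ]
frontN outer [ 0.4054 -0.1201  0.    ]
mid plate [ 0.5042 -0.2208  0.    ]
[ 0.5508 -0.2483]
[ 0.4626 -0.2466]
[ 0.5503 -0.2082]
[ 0.461  -0.2005]
div [ 0.4425 -0.1872]
div [ 0.4429 -0.2468]
div [ 0.5672 -0.2436]
```

```bash
python3 - <<'E'
from h import *
import pickle
s,c=pickle.load(open('pics/w5.pkl','rb'))
g=cv2.imread('pics/w5.png').mean(2)
for x0 in(250,285): 
    p=g[5:80,x0-4:x0+4].mean(1).round().astype(int);print(x0,p.tolist())
print('row50',g[46:54,200:320].mean(0).round().astype(int).tolist())
t=cv2.imread('pics/top0.png').mean(2);ct=camera_params('top')
print('top',t[195:205,318:355].mean(0).round().astype(int).tolist(),t[206:211,318:355].mean(0).round().astype(int).tolist())
for y in(13,23,24,66,68,72,74): print(y,unproj((260,y),.018,c).round(4),unproj((260,y),.044,c).round(4))
for x in(326,330,344,346,348): print(x,unproj((x,200),.018,ct,KT).round(4),unproj((x,208),.018,ct,KT).round(4))
E
```

```text
250 [73, 73, 73, 74, 74, 74, 111, 150, 162, 144, 101, 75, 76, 75, 75, 83, 119, 116, 85, 80, 80, 79, 80, 80, 80, 80, 82, 82, 82, 82, 82, 83, 85, 85, 85, 86, 87, 87, 87, 88, 89, 88, 89, 90, 91, 92, 92, 92, 92, 93, 94, 95, 95, 96, 96, 98, 99, 99, 100, 101, 101, 101, 100, 102, 118, 156, 174, 187, 215, 228, 214, 159, 173, 243, 252]
285 [74, 75, 75, 75, 76, 80, 123, 148, 157, 133, 87, 77, 77, 77, 77, 95, 116, 101, 79, 79, 79, 78, 79, 80, 80, 81, 81, 82, 82, 82, 82, 84, 85, 85, 85, 86, 87, 87, 87, 88, 87, 87, 89, 90, 90, 91, 91, 92, 92, 94, 94, 94, 95, 95, 96, 97, 98, 98, 99, 100, 100, 100, 100, 98, 130, 165, 176, 201, 225, 229, 202, 147, 203, 245, 250]
row50 [139, 139, 139, 139, 142, 144, 140, 139, 147, 161, 160, 162, 162, 167, 181, 187, 177, 139, 105, 106, 105, 105, 106, 106, 105, 106, 106, 106, 106, 101, 85, 79, 79, 79, 79, 79, 80, 80, 79, 81, 86, 90, 91, 91, 91, 91, 91, 90, 91, 91, 91, 91, 91, 91, 91, 91, 91, 91, 91, 91, 91, 91, 91, 91, 91, 91, 91, 91, 91, 91, 90, 91, 90, 91, 90, 90, 90, 90, 90, 90, 90, 90, 90, 90, 90, 90, 90, 90, 90, 90, 90, 90, 90, 90, 90, 89, 89, 89, 89, 89, 89, 105,
[... 190 characters left out ...]
6, 66, 65, 66, 66, 67, 69, 71, 69, 72, 81, 82, 74, 67, 65, 65, 65] [137, 138, 138, 139, 140, 137, 135, 140, 147, 145, 134, 118, 92, 71, 65, 64, 64, 65, 65, 65, 65, 65, 65, 64, 64, 65, 66, 68, 67, 69, 80, 91, 84, 73, 70, 70, 70]
13 [ 0.5079 -0.2496] [ 0.5081 -0.2444]
23 [ 0.5077 -0.2402] [ 0.508  -0.2356]
24 [ 0.5077 -0.2392] [ 0.5079 -0.2347]
66 [ 0.5069 -0.1981] [ 0.5073 -0.1964]
68 [ 0.5069 -0.1961] [ 0.5072 -0.1945]
72 [ 0.5068 -0.192 ] [ 0.5072 -0.1907]
74 [ 0.5068 -0.19  ] [ 0.5071 -0.1888]
326 [ 0.4939 -0.1971] [ 0.4736 -0.1968]
330 [ 0.494  -0.2073] [ 0.4737 -0.2071]
344 [ 0.4943 -0.2433] [ 0.4739 -0.2429]
346 [ 0.4943 -0.2485] [ 0.474  -0.2481]
348 [ 0.4944 -0.2536] [ 0.474  -0.2532]
```

```bash
python3 - <<'E'
from h import *
import pickle
s,c=pickle.load(open('pics/w5.pkl','rb'));k=1.5625
for x,y in[(289,366),(515,366),(292,505),(512,505)]: print(unproj(((x+.5)/k-.5,(y+.5)/k-.5),.2835,c).round(4))
print(s['eef_pos']);plan([.5077,-.2175,.247],-1.556)
E
```

```text
[ 0.5389 -0.1173]
[ 0.4816 -0.118 ]
[ 0.5399 -0.0758]
[ 0.4793 -0.0766]
[ 0.5104726  -0.09440725  0.24702414]
shift [1.0, 0.038, 0.001] turn [0.004, 0.001, -0.001] rows2.9
shift [0.026, 0.001, 0.0] turn [-0.0, -0.0, -0.0] rows0.1
```

Request:
send_rows --plan '[[[-1,0.1,0,0,0,0,0],[-1,0.3,0.01,0,0,0,0],[-1,0.5,0.02,0,0,0,0],[-1,0.7,0.03,0,0,0,0],[-1,0.9,0.038,0,0,0,0],[-1,1,0.038,0,0,0,0],[-1,1,0.038,0,0,0,0],[-1,1,0.038,0,0,0,0]]]'

```text
time: 12.73
eef_pos: [0.5082, -0.2153, 0.2481]
eef_rot: [0.0, 0.711, -0.703, -0.001]
ft_force: [0.1, 0.9, -3.4]
opening: 0.0619
gripper_force: 30.0
```

```bash
python3 - <<'E'
from h import *
im,c,s=see('top','t3');im2,c2,s2=see('side','s3')
print(s['eef_pos'],s2['eef_pos'],s2['joint_pos'].round(2))
plan([.5077,-.217,.08],-1.556)
a=cv2.resize(im2[170:370,200:440,::-1],(800,667))[:600]
cv2.imwrite('pics/s3c.png',a)
E
```

```text
[ 0.50819722 -0.21532061  0.2480645 ] [ 0.50829855 -0.21479147  0.24830235] [-0.11  0.24 -0.13 -0.   -1.2   0.12]
shift [0.015, 0.004, 1.0] turn [0.001, 0.001, -0.001] rows2.9
shift [0.006, 0.001, 0.404] turn [-0.0, -0.0, -0.0] rows1.2
```

Request:
send_rows --plan '[[[-1,0.015,0,0.1,0,0,0],[-1,0.015,0,0.25,0,0,0],[-1,0.015,0,0.4,0,0,0],[-1,0.015,0,0.55,0,0,0],[-1,0.015,0,0.7,0,0,0],[-1,0.015,0,0.85,0,0,0],[-1,0.015,0,0.9,0,0,0],[-1,0.015,0,0.9,0,0,0]]]'

```text
time: 13.5
eef_pos: [0.5075, -0.2159, 0.1393]
eef_rot: [0.001, 0.712, -0.702, -0.002]
ft_force: [-0.2, -0.4, -3.4]
opening: 0.0619
gripper_force: 30.0
```

```bash
python3 - <<'E'
from h import *
im,c,s=see('wrist','w6')
print(s['eef_pos'],s['ft_force'])
plan([.5077,-.217,.073],-1.556)
E
```

```text
[ 0.50749896 -0.21593849  0.1393303 ] [-0.24121703 -0.3748815  -3.38746735]
shift [0.005, 0.007, 0.566] turn [0.001, -0.0, -0.0] rows1.6
```

Request:
send_rows --plan '[[[-1,0.006,0,0.1,0,0,0],[-1,0.006,0,0.2,0,0,0],[-1,0.006,0,0.3,0,0,0],[-1,0.006,0,0.4,0,0,0],[-1,0.006,0,0.48,0,0,0],[-1,0.006,0,0.53,0,0,0],[-1,0.006,0,0.54,0,0,0],[-1,0.006,0,0.54,0,0,0]]]'

```text
time: 14.22
eef_pos: [0.5089, -0.2178, 0.0765]
eef_rot: [-0.0, 0.712, -0.702, 0.0]
ft_force: [0.1, -0.2, -2.5]
opening: 0.0615
gripper_force: 30.0
```

Request:
send_rows --plan '[[[-1,0,0,0.01,0,0,0],[-1,0,0,0.02,0,0,0],[-1,0,0,0.025,0,0,0],[-1,0,0,0.03,0,0,0],[-1,0,0,0.03,0,0,0]]]'

```text
time: 14.63
eef_pos: [0.5085, -0.2177, 0.0726]
eef_rot: [-0.0, 0.712, -0.702, 0.0]
ft_force: [0.4, -0.6, -3.1]
opening: 0.0616
gripper_force: 30.0
```

Request:
send_rows --plan '[[[-1,0,0,0.007,0,0,0],[-1,0,0,0.014,0,0,0],[-1,0,0,0.021,0,0,0],[-1,0,0,0.021,0,0,0],[-1,0,0,0.021,0,0,0]]]'

```text
time: 15.05
eef_pos: [0.5086, -0.2178, 0.0702]
eef_rot: [-0.0, 0.712, -0.702, 0.0]
ft_force: [0.1, -0.0, -2.5]
opening: 0.0618
gripper_force: 30.0
```

Request:
send_rows --plan '[[[-1,0,0,0.007,0,0,0],[-1,0,0,0.014,0,0,0],[-1,0,0,0.02,0,0,0],[-1,0,0,0.02,0,0,0],[-1,0,0,0.02,0,0,0]]]'

```text
time: 15.47
eef_pos: [0.5094, -0.2178, 0.0701]
eef_rot: [-0.0, 0.712, -0.702, 0.001]
ft_force: [-3.2, 2.7, 10.8]
opening: 0.0619
gripper_force: 30.0
```

Contact is at the plate's height (0.0695 expected). Easing off the preload, releasing and rising.

Request:
send_rows --plan '[[[-1,0,0,-0.012,0,0,0],[-1,0,0,-0.012,0,0,0],[0.8,0,0,-0.012,0,0,0],[0.8,0,0,-0.012,0,0,0],[0.8,0,0,-0.012,0,0,0],[0.8,0,0,-0.012,0,0,0],[0.8,0,0,-0.012,0,0,0],[0.8,0,0,-0.012,0,0,0]]]'

```text
time: 16.13
eef_pos: [0.5084, -0.2178, 0.0688]
eef_rot: [0.0, 0.712, -0.702, -0.0]
ft_force: [0.2, -0.4, 0.1]
opening: 0.0782
gripper_force: 0.0
```

Request:
send_rows --plan '[[[0.8,0,0,0,0,0,0],[0.8,0,0,-0.1,0,0,0],[0.8,0,0,-0.25,0,0,0],[0.8,0,0,-0.45,0,0,0],[0.8,0,0,-0.65,0,0,0],[0.8,0,0,-0.85,0,0,0],[0.8,0,0,-1,0,0,0],[0.8,0,0,-1,0,0,0]]]'

```text
time: 16.8
eef_pos: [0.5109, -0.2185, 0.1937]
eef_rot: [-0.002, 0.712, -0.702, 0.004]
ft_force: [-0.6, 0.4, 0.4]
opening: 0.0781
gripper_force: 0.0
```

Request:
send_rows --plan '[[[0.8,-0.3,0,-0.3,0,0,0],[0.8,-0.6,0,-0.5,0,0,0],[0.8,-0.8,0,-0.7,0,0,0],[0.8,-0.8,0,-0.7,0,0,0],[0.8,-0.8,0,-0.7,0,0,0]]]'

```text
time: 17.22
eef_pos: [0.508, -0.1202, 0.2747]
eef_rot: [-0.002, 0.713, -0.701, 0.001]
ft_force: [-1.0, -1.0, -0.1]
opening: 0.0781
gripper_force: 0.0
```

```bash
python3 - <<'E'
from h import *
im,c,s=see('wrist','w7');t,ct,_=see('top','t7')
print(s['eef_pos'],s['time'])
a=cv2.resize(im[:,:,::-1],(800,600),interpolation=cv2.INTER_CUBIC)[:360]
b=np.zeros((240,800,3),np.uint8);b[:,:400]=cv2.resize(t[130:214+12,290:290+100,::-1],(400,240*384//384),interpolation=cv2.INTER_CUBIC) 
b[:,400:]=cv2.resize(t[125:245,110:310,::-1],(400,240),interpolation=cv2.INTER_CUBIC)
cv2.imwrite('pics/w7b.png',cv2.convertScaleAbs(np.vstack([a,b]),alpha=.85))
print(proj(se(.5085,-.2178,.015,[(0,0,.106)]),c)*1.5625)
E
```

```text
[ 0.50799158 -0.12022553  0.27470516] 17.2167
[[403.07719539 106.97616971]]
```

View pics/w7b.png

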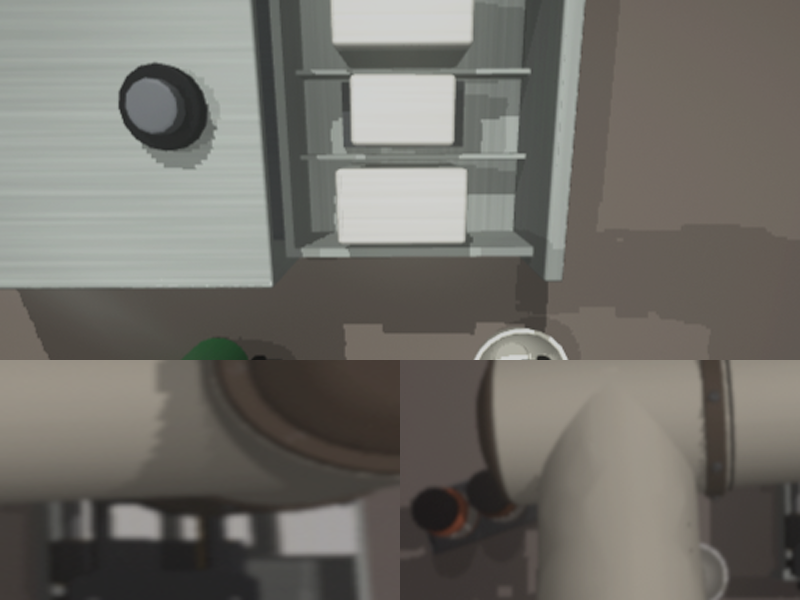

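The tin stands upright, lid at (350–455, 73–146), with plate edges showing evenly on both sides (345/462) between the undisturbed big tins. Next: shut the fingers, turn to face the front and go round to it.

```bash
python3 - <<'E'
from h import *
p,r=plan([.365,-.217,.24],.015)
p,r=plan([.365,-.217,.072],.015,tpos=p,trot=r)
E
```

```text
shift [0.655, 1.0, 0.225] turn [0.001, 0.001, -1.0] rows6.3
shift [-0.046, 0.222, 0.043] turn [0.0, 0.001, -1.0] rows6.3
shift [0.0, -0.0, -0.0] turn [0.0, 0.0, -0.002] rows0.0
shift [0.0, -0.0, 1.0] turn [0.0, 0.0, -0.0] rows2.9
shift [0.0, -0.001, 0.4] turn [0.0, 0.0, -0.0] rows1.2
```

Request:
send_rows --plan '[[[-1,0.1,0.16,0.05,0,0,-0.16],[-1,0.2,0.32,0.08,0,0,-0.32],[-1,0.3,0.48,0.1,0,0,-0.48],[-1,0.42,0.64,0.15,0,0,-0.64],[-1,0.52,0.8,0.2,0,0,-0.8],[-1,0.62,0.95,0.225,0,0,-0.95],[-1,0.655,1,0.225,0,0,-1],[-1,0.655,1,0.225,0,0,-1]]]'

```text
time: 17.98
eef_pos: [0.3856, -0.2032, 0.2443]
eef_rot: [0.0, 0.926, -0.378, -0.002]
ft_force: [-0.0, -0.2, 0.1]
opening: 0.033
gripper_force: 0.0
```

Request:
send_rows --plan '[[[-1,0,0.05,0.04,0,0,-0.16],[-1,0,0.1,0.04,0,0,-0.32],[-1,0,0.15,0.04,0,0,-0.48],[-1,-0.04,0.2,0.04,0,0,-0.64],[-1,-0.046,0.222,0.04,0,0,-0.8],[-1,-0.046,0.222,0.04,0,0,-0.95],[-1,-0.046,0.222,0.04,0,0,-1],[-1,-0.046,0.222,0.04,0,0,-1]]]'

```text
time: 18.65
eef_pos: [0.3656, -0.2174, 0.2402]
eef_rot: [-0.0, 1.0, 0.006, -0.001]
ft_force: [0.2, -0.5, 0.2]
opening: 0.0004
gripper_force: 0.0
```

```bash
python3 - <<'E'
from h import *
s=bot.observe();print(s['eef_pos'],s['opening'],s['joint_pos'].round(2))
plan([.365,-.217,.072],.015)
E
```

```text
[ 0.36562377 -0.2173533   0.24022521] 0.0004403562989796049 [-0.15  0.02 -0.41 -0.   -1.14  1.73]
shift [-0.002, -0.002, 1.0] turn [-0.001, 0.003, -0.004] rows2.9
shift [-0.001, -0.001, 0.402] turn [0.0, -0.0, -0.0] rows1.2
```

Request:
send_rows --plan '[[[-1,0,0,0.15,0,0,0],[-1,0,0,0.4,0,0,0],[-1,0,0,0.7,0,0,0],[-1,0,0,1,0,0,0],[-1,0,0,1,0,0,0]]]'

```text
time: 19.07
eef_pos: [0.3605, -0.2159, 0.1151]
eef_rot: [-0.002, 1.0, 0.004, -0.008]
ft_force: [-0.3, -0.5, -0.6]
opening: 0.0006
gripper_force: 0.0
```

Request:
send_rows --plan '[[[-1,0,0,0.2,0,0,0],[-1,0,0,0.35,0,0,0],[-1,0,0,0.39,0,0,0],[-1,0,0,0.39,0,0,0],[-1,0.05,0,0.39,0,0,0],[-1,0.1,0,0.39,0,0,0],[-1,0.15,0,0.39,0,0,0],[-1,0.18,0,0.39,0,0,0]]]'

```text
time: 19.73
eef_pos: [0.3894, -0.2171, 0.0756]
eef_rot: [0.0, 1.0, 0.007, 0.002]
ft_force: [-0.8, -0.3, -0.6]
opening: 0.0004
gripper_force: 0.0
```

Request:
send_rows --plan '[[[-1,0.02,0,0,0,0,0],[-1,0.04,0,0,0,0,0],[-1,0.06,0,0,0,0,0],[-1,0.08,0,0,0,0,0],[-1,0.1,0,0,0,0,0],[-1,0.12,0,0,0,0,0],[-1,0.14,0,0,0,0,0],[-1,0.16,0,0,0,0,0]]]'

```text
time: 20.4
eef_pos: [0.4055, -0.2165, 0.0742]
eef_rot: [-0.0, 1.0, 0.006, -0.001]
ft_force: [-3.7, 0.9, 1.6]
opening: 0.0004
gripper_force: 1.6
```

Request:
send_rows --plan '[[[-1,0.03,0,0,0,0,0],[-1,0.08,0,0,0,0,0],[-1,0.15,0,0,0,0,0],[-1,0.22,0,0,0,0,0],[-1,0.29,0,0,0,0,0],[-1,0.36,0,0,0,0,0],[-1,0.43,0,0,0,0,0],[-1,0.5,0,0,0,0,0]]]'

```text
time: 21.07
eef_pos: [0.4671, -0.2155, 0.0741]
eef_rot: [-0.0, 1.0, 0.007, -0.0]
ft_force: [-4.3, 2.5, -0.6]
opening: 0.0003
gripper_force: 1.9
```

Request:
send_rows --plan '[[[-1,0.07,0,0,0,0,0],[-1,0.14,0,0,0,0,0],[-1,0.21,0,0,0,0,0],[-1,0.28,0,0,0,0,0],[-1,0.34,0,0,0,0,0],[-1,0.39,0,0,0,0,0],[-1,0.42,0,0,0,0,0],[-1,0.44,0,0,0,0,0]]]'

```text
time: 21.73
eef_pos: [0.5203, -0.2153, 0.0746]
eef_rot: [0.0, 1.0, 0.007, 0.0]
ft_force: [-3.2, 1.2, -0.1]
opening: 0.0002
gripper_force: 1.6
```

Request:
send_rows --plan '[[[-1,0.03,0,0,0,0,0],[-1,0.07,0,0,0,0,0],[-1,0.11,0,0,0,0,0],[-1,0.15,0,0,0,0,0],[-1,0.19,0,0,0,0,0],[-1,0.22,0,0,0,0,0],[-1,0.25,0,0,0,0,0],[-1,0.27,0,0,0,0,0]]]'

```text
time: 22.4
eef_pos: [0.5526, -0.2146, 0.0746]
eef_rot: [0.0, 1.0, 0.007, 0.0]
ft_force: [-2.4, 1.2, -0.0]
opening: 0.0004
gripper_force: 1.5
```

Request:
send_rows --plan '[[[-1,0.015,0,0,0,0,0],[-1,0.03,0,0,0,0,0],[-1,0.045,0,0,0,0,0],[-1,0.055,0,0,0,0,0],[-1,0.06,0,0,0,0,0]]]'

```text
time: 22.82
eef_pos: [0.5592, -0.2145, 0.0746]
eef_rot: [0.0, 1.0, 0.007, 0.0]
ft_force: [-2.7, 1.6, 1.7]
opening: 0.0005
gripper_force: 1.5
```

Request:
send_rows --plan '[[[-1,0.01,0,0,0,0,0],[-1,0.02,0,0,0,0,0],[-1,0.03,0,0,0,0,0],[-1,0.04,0,0,0,0,0],[-1,0.05,0,0,0,0,0]]]'

```text
time: 23.23
eef_pos: [0.5641, -0.2145, 0.0745]
eef_rot: [-0.0, 1.0, 0.007, -0.001]
ft_force: [-7.9, 1.6, 5.3]
opening: 0.0008
gripper_force: 3.7
```

Request:
send_rows --plan '[[[-1,0.008,0,0,0,0,0],[-1,0.016,0,0,0,0,0],[-1,0.016,0,0,0,0,0],[-1,0.016,0,0,0,0,0]]]'

```text
time: 23.57
eef_pos: [0.564, -0.2145, 0.0745]
eef_rot: [-0.0, 1.0, 0.007, -0.003]
ft_force: [-8.7, 2.6, 5.4]
opening: 0.0004
gripper_force: 4.6
```

Request:
send_rows --plan '[[[-1,0.015,0,0,0,0,0],[-1,0.03,0,0,0,0,0],[-1,0.03,0,0,0,0,0],[-1,0.03,0,0,0,0,0],[-1,0.03,0,0,0,0,0],[-1,0.03,0,0,0,0,0]]]'

```text
time: 24.07
eef_pos: [0.5638, -0.2145, 0.0745]
eef_rot: [-0.001, 1.0, 0.006, -0.007]
ft_force: [-18.2, 2.1, 12.3]
opening: 0.0007
gripper_force: 8.4
```

Shut firmly: 18 N with no further travel. Backing off and going above the button.

Request:
send_rows --plan '[[[-1,-0.05,0,0,0,0,0],[-1,-0.15,0,0,0,0,0],[-1,-0.3,0,-0.05,0,0,0],[-1,-0.3,0,-0.3,0,0,0],[-1,-0.3,0,-0.6,0,0,0],[-1,-0.3,0,-0.9,0,0,0],[-1,-0.3,0,-1,0,0,0],[-1,-0.3,0,-1,0,0,0]]]'

```text
time: 24.73
eef_pos: [0.5386, -0.216, 0.2]
eef_rot: [0.002, 1.0, 0.007, 0.007]
ft_force: [0.7, -0.2, 0.1]
opening: 0.0003
gripper_force: 0.0
```

```bash
python3 - <<'E'
from h import *
import pickle
im,c,s=see('wrist','w8');print(s['eef_pos'],s['time'])
B=np.array([.639,-.217])
for z in(.14,.15): print(proj([*B,z],c).round(1))
s7,c7=pickle.load(open('pics/w7.pkl','rb'))
for z in(.135,.145,.155): print(z,unproj((151/1.5625-.3,105/1.5625-.3),z,c7).round(4),unproj((118/1.5625,42/1.5625),z,pickle.load(open('pics/w5.pkl','rb'))[1]).round(4))
g=cv2.cvtColor(im,cv2.COLOR_RGB2GRAY)
d=((g<70)*255).astype(np.uint8);d[230:]=0
for ct in cv2.findContours(d,0,1)[0]:
    if 200<cv2.contourArea(ct)<9000:
        print('dark',cv2.boundingRect(ct),cv2.contourArea(ct))
h=cv2.HoughCircles(cv2.medianBlur(g,5),cv2.HOUGH_GRADIENT,1,30,param1=80,param2=25,minRadius=8,maxRadius=60)
print(h)
E
```

```text
[ 0.5386459  -0.21603461  0.20001965] 24.7333
[[260.   53.6]]
[[260.3  51.5]]
0.135 [ 0.643 -0.215] [ 0.6435 -0.2151]
0.145 [ 0.6385 -0.2144] [ 0.6387 -0.2135]
0.155 [ 0.634  -0.2138] [ 0.6339 -0.212 ]
dark (220, 40, 55, 49) 563.0
dark (0, 36, 61, 30) 853.5
[[[253.5  56.5  36.4]
  [ 74.5 289.5  34.9]]]
```

```bash
python3 - <<'E'
from h import *
plan([.6385,-.2145,.195],.015)
E
```

```text
shift [0.846, 0.004, 0.025] turn [0.002, -0.011, -0.002] rows2.4
```

Request:
send_rows --plan '[[[-1,0.15,0,0,0,0,0],[-1,0.35,0,0,0,0,0],[-1,0.55,0,0,0,0,0],[-1,0.75,0,0,0,0,0],[-1,0.85,0,0,0,0,0],[-1,0.85,0,0,0,0,0],[-1,0.85,0,0,0,0,0],[-1,0.85,0,0,0,0,0]]]'

```text
time: 25.45
eef_pos: [0.6357, -0.2136, 0.1931]
eef_rot: [-0.0, 1.0, 0.007, -0.001]
ft_force: [1.2, -0.2, -0.5]
opening: 0.0005
gripper_force: 0.0
```

```bash
python3 - <<'E'
from h import *
print(bot.observe()['eef_pos'])
plan([.6385,-.2145,.16],.015)
E
```

```text
[ 0.63568411 -0.21356132  0.19311543]
shift [0.024, 0.008, 0.276] turn [-0.0, 0.003, -0.002] rows0.8
```

Request:
send_rows --plan '[[[-1,0.024,0.008,0.05,0,0,0],[-1,0.024,0.008,0.1,0,0,0],[-1,0.024,0.008,0.16,0,0,0],[-1,0.024,0.008,0.22,0,0,0],[-1,0.024,0.008,0.27,0,0,0],[-1,0.024,0.008,0.3,0,0,0],[-1,0.024,0.008,0.32,0,0,0],[-1,0.024,0.008,0.32,0,0,0]]]'

```text
time: 26.12
eef_pos: [0.639, -0.2144, 0.1553]
eef_rot: [-0.0, 1.0, 0.007, -0.001]
ft_force: [0.0, -0.2, 0.5]
opening: 0.0008
gripper_force: 0.0
```

Request:
send_rows --plan '[[[-1,0,0,0.015,0,0,0],[-1,0,0,0.03,0,0,0],[-1,0,0,0.045,0,0,0],[-1,0,0,0.05,0,0,0],[-1,0,0,0.05,0,0,0]]]'

```text
time: 26.53
eef_pos: [0.6395, -0.2145, 0.1504]
eef_rot: [0.0, 1.0, 0.007, 0.0]
ft_force: [-0.5, 0.2, 2.1]
opening: 0.0003
gripper_force: 0.7
```

Request:
send_rows --plan '[[[-1,0,0,0.012,0,0,0],[-1,0,0,0.024,0,0,0],[-1,0,0,0.036,0,0,0],[-1,0,0,0.042,0,0,0],[-1,0,0,0.042,0,0,0]]]'

```text
time: 26.95
eef_pos: [0.6395, -0.2145, 0.1455]
eef_rot: [0.0, 1.0, 0.007, 0.0]
ft_force: [-0.8, 0.7, 4.7]
opening: 0.0008
gripper_force: 2.1
```

Request:
send_rows --plan '[[[-1,0,0,0.01,0,0,0],[-1,0,0,0.02,0,0,0],[-1,0,0,0.03,0,0,0],[-1,0,0,0.03,0,0,0],[-1,0,0,0.03,0,0,0]]]'

```text
time: 27.37
eef_pos: [0.6396, -0.2146, 0.1443]
eef_rot: [0.001, 1.0, 0.007, 0.001]
ft_force: [-3.7, 3.8, 12.4]
opening: 0.0008
gripper_force: 6.2
```

Request:
send_rows --plan '[[[-1,0,0,0.015,0,0,0],[-1,0,0,0.02,0,0,0],[-1,0,0,0.02,0,0,0],[-1,0,0,0.02,0,0,0]]]'

```text
time: 27.7
eef_pos: [0.6397, -0.2146, 0.1442]
eef_rot: [0.001, 1.0, 0.007, 0.001]
ft_force: [-6.4, 4.9, 19.6]
opening: 0.0003
gripper_force: 9.8
```

Request:
send_rows --plan '[[[-1,0,0,-0.05,0,0,0],[-1,0,0,-0.12,0,0,0],[-1,0,0,-0.25,0,0,0],[-1,0,0,-0.5,0,0,0],[-1,0,0,-0.8,0,0,0],[-1,0,0,-0.9,0,0,0],[-1,0,0,-0.9,0,0,0],[-1,0,0,-0.9,0,0,0]]]'

```text
time: 28.37
eef_pos: [0.6393, -0.2143, 0.2468]
eef_rot: [-0.0, 1.0, 0.006, 0.0]
ft_force: [-0.1, 0.8, -0.4]
opening: 0.0004
gripper_force: 0.0
```

Request:
send_rows --plan '[[[-1,-0.2,0,0,0,0,0],[-1,-0.5,0,0,0,0,0],[-1,-0.8,0,0,0,0,0],[-1,-1,0,0,0,0,0],[-1,-1,0,0,0,0,0],[-1,-1,0,0,0,0,0]]]'

```text
time: 28.87
eef_pos: [0.5177, -0.216, 0.2458]
eef_rot: [-0.0, 1.0, 0.006, -0.001]
ft_force: [0.3, -0.4, 1.2]
opening: 0.0002
gripper_force: 0.0
```

```bash
python3 - <<'E'
from h import *
im,c,s=see('side','s9');im0=cv2.imread('pics/side0.png')[:,:,::-1]
print(s['eef_pos'],s['ft_force'],s['time'])
# bystander check: local diff with start picture
for n,(x,y,w,h) in dict(jars=(196,130,40,65),bottle=(308,180,30,50),bowl=(196,232,46,40)).items():
    print(n,np.abs(im[y:y+h,x:x+w].astype(int)-im0[y:y+h,x:x+w]).mean().round(1))
E
```

```text
[ 0.51768202 -0.21600323  0.24578377] [ 0.34659478 -0.44111482  1.19119769] 28.8667
jars 17.3
bottle 53.0
bowl 21.1
```

```bash
python3 -c "
from station import ticket
print(ticket.sign_off())"
```

```text
the job is handed in; nothing more can be done
None
```

I handed the job in at about 29 s: the tin stands upright on the plate, the drawer is pushed shut to its stop (18 N), and the start button was pressed fully down and released. The last clear view of the bowl and bottle, before shutting the drawer, showed nothing disturbed; my final check was inconclusive, probably because the arm blocked the view.

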